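# Tap the card carriage home against the press's hidden stop

## Task

Pick up the wooden tapping block and, with it alone, nudge the aluminium card carriage under the blue press hood in small gentle taps, drawing the block clear between taps, until it is pressed firmly home (some 6 newtons beyond its sliding drag) against the stop hidden inside. The depth of the stop is not known, so feel for it and do not ram it; then stand the block upright back on its cork pad, let go, and leave the other things on the table alone.

Things in the scene. Friction and masses are not known exactly. Their poses are not given: they have to be found in the camera images.
- jig: Fixed plywood board of the card jig, 360 x 150 mm, 18 mm thick, on the table. Origin: centre of its underside; x along the board, the direction in which the carriage is pushed; z up. Two aluminium rails, 10 mm high, inner faces 104 mm apart, guide the carriage. The board's top behind the carriage is free.
- hood: Blue press hood fixed over the far end of the board; same frame as the board's. It covers jig x = +35 to +175 mm, 140 mm wide; its top is 110 mm above the table, a steel disc on it reaches 124 mm. The hidden stop is inside: its firm rubber face (gives 1 mm per 10 N) is anywhere from jig x = +88 to +118 mm, set differently each time. Seat firmly: 2 N at least on its face; over 15 N rams it.
- mouth (a point): Middle of the sill of the hood's open mouth, on the board's top, at jig x = +35 mm; x points into the hood. The mouth is 128 mm wide and 62 mm high. Deep inside, a sprung pin stands 3 mm proud of the stop's firm face; it takes only about 1 N to push flush, and the stop is felt properly only when the carriage's front meets the firm face.
- carriage: Loose aluminium card carriage, 150 mm long (x), 102 mm wide, plate 14 mm thick with a white card on it, 0.5 to 1 kg (sliding drag roughly 3 to 9 N, differing each time; about two thirds of it is still felt when a push pauses). Origin: centre of its underside, on the board's top (18 mm above the table); x as the jig's x; front edge 75 mm ahead of the origin. Push it no faster than 0.15 m/s.
- lip (a point): Middle of the rear face of the orange upright lip across the carriage's rear end (75 mm behind the carriage's origin, 19 mm above its underside, 37 mm above the table). The lip is 12 mm thick, 92 mm wide and 38 mm high, its top 56 mm above the table; this flat rear face is where to tap, along the jig's +x.
- tapper_mid (a point): Centre (half-way up, 56 mm above its underside) of the loose wooden tapping block on the cork pad: a foot 40 (x) x 56 (y) x 30 mm high, and on its middle a square upright handle 22 x 22 mm up to 112 mm above the underside. z up the handle. 0.18 kg. Gripped with the fingers closing along the direction of tapping it does not tip in the grip.
- pad: Fixed cork pad 110 x 110 mm, 6 mm thick, on the table; origin: centre of its underside. The tapping block's place.
- inktin: Bystander: round blue ink tin, 64 mm across, 22 mm high, origin at the centre of its underside.
- inkbottle: Bystander: small amber ink bottle, 36 mm across, 75 mm high, origin at the centre of its underside.
- handstamp: Bystander: wooden hand stamp with a knob, 48 mm across, 77 mm high, origin at the centre of its underside.
Things that resemble listed ones, but are neither listed nor needed, are in the scene too. Of the things shaped like the pad, the cork one is meant. Leave any pink look-alike of the part that bears tapper_mid alone.

How it is judged:
On the way, in this order (a step that is already met when the one before it is completed fails the run):
1. the carriage has been tapped at least 4 mm along with the block, not yet to the stop, and the block drawn clear of it (distance of carriage from where it was at the start of the episode above 0.004 m and contact force between carriage and hood below 0.1 N and contact force between tapper and carriage below 0.05 N and linear speed of carriage below 0.01 m/s), for 0.05 s.
2. the carriage is pressed home on the firm face of the stop (over 2 N) (contact force between carriage and hood above 2 N), for 0.02 s.
At the end, for the whole second after the job is handed in: The carriage rests within about 1.5 mm of the stop's firm face (the sprung pin pressing on it with over 0.65 N), and the tapping block stands upright (within 0.1 rad) and released on the cork pad, its axis within 35 mm of the pad's centre (contact force between carriage and hood above 0.65 N and linear speed of carriage below 0.01 m/s and horizontal distance between tapper_mid and pad below 0.035 m and angle between tapper_mid's own z axis and vertical below 0.1 rad and height (world z) of tapper_mid below 0.067 m); the robot touches nothing.
It fails at once if the stop was rammed (over 15 N) (contact force between carriage and hood above 15 N).
It fails at once if the carriage was shoved along faster than 0.15 m/s (linear speed of carriage above 0.15 m/s).
It fails at once if the carriage was touched with the gripper or arm instead of the block (contact force between any of the fingers, the arm and carriage above 0.5 N).
It fails at once if a bystander was moved by over 25 mm (distance of any of inktin, inkbottle, handstamp from where it was at the start of the episode above 0.025 m).
It also fails if it takes over 67 s, if anything falls off the work surface, if the arm or the gripper's body presses on something with over 40 N, if the wrist force passes 120 N, or if a joint passes its speed limit or range.

## Robot

A 6-joint arm with a two-finger parallel gripper is mounted at the origin on the work surface. World frame = base frame: x ahead of the robot, y to its left, z up, the work surface at z = 0. Lengths are in m, angles in rad, forces in N, time in s.
With the tool pointing down it reaches from about 0.25 to 0.725 m from the base axis. Payload 4 kg.
Tool frame: the origin (TCP) lies midway between the tips of the shut fingers; the grasp point (between the pads) lies 19 mm behind it; z points along the fingers, y is the line along which they close (so a half turn about z gives the same grasp; the last joint's range is limited). The gripper opens to 85 mm and grips with 20 to 120 N. Pads are 22 mm wide; open, the fingers measure 114 mm over their backs; the gripper's body (76 mm by 85 mm) begins 54 mm behind the grasp point. The pads swing forward as they close: fully open they stand 13 mm farther back than shut.
Start: joints at [1.337, 0.241, 0.005, 1.335, 0, 1.571], TCP at [0.116, 0.486, 0.231] pointing down, gripper open.
Joint ranges: [-2.72, 2.72], [-1.05, 1.87], [-1.09, 1.28], [-1.99, 2.15], [-1.42, 1.44], [-3.14, 3.14]. Speed limits (rad/s): [2.79, 2.79, 3.14, 3.14, 3.14, 3.14].

## Interface

Orientations are given as a unit quaternion [x, y, z, w].
In Python, from workcell import bot gives the robot as it stands. The module is installed in compiled form; this text tells all that it offers.
- The arm moves only by the tool jog_arm, never from a script. Its argument "deltas" is a list of rows, each an object with "fingers": the opening, from 0 (shut) to 1 (fully open); "delta_pos": the shift along the tool's x, y, z normalised to -1 to 1, where 1 is 300 mm, a list of three; "yaw": the turn about the tool's z normalised to -1 to 1, where 1 is pi/4 rad. A call has 1 to 12 rows; each row is the pose to reach, as a shift and turn from the pose commanded when the call began, along the tool's axes at that moment; what a row does not reach only later rows make up. A row lasts 1/10 s, in which the tool goes at most 50 mm and 8.59 degrees, less where a joint would pass 70% of its speed; a pose out of reach is approached as far as the arm can. A call with a number of a shift or a turn outside -1 to 1 is refused whole. A call with a gripper value outside its range is refused whole. The fingers move at their own pace and stop on an object; the grip force is fixed at half the most. Time passes only in rows, so rows that repeat a pose let the fingers close. It gives the time, the measured TCP pose, the force, the opening and the grip force at its end, in the units of the state.
- bot.get_obs(): the state, without advancing time (a new reading comes with each control period).
- bot.camera(name): name is "scene" or "top" or "wrist"; returns a dict with "image" (480x640x3 uint8, red, green, blue), "range_z" (480x640 float32, m along the optical axis (not along the pixel's ray), 0 where there is no reading), "fx", "fy", "cx", "cy" (pixels), "rvec" (rotation vector, rad) and "tvec" (3), from world to camera coordinates, as OpenCV has them. Camera axes: x right, y down, z forward; pixel columns grow to the right and rows downward; lengths in m; the calibration is good to about 2 mm. The wrist camera is an equidistant fisheye: a pixel r from the principal point sees the ray r / f radians off the axis. A picture is of the moment at which its call begins.
- bot.job_done(): hands the job in; it is judged then, once.
The state is a dict: "clock": time; "joint_pos": joint angles; "joint_vel": joint speeds; "tau": joint torques, N m; "eef_pos": TCP position; "tool_rot": TCP orientation; "ft_force": force on the tool from outside, world axes, zero at the start; "ft_torque": the same for the moment, N m; "grip_width": finger opening in m; "grasp_force": force on a finger pad.
Only numpy, scipy, OpenCV 4.12 (cv2) and the standard library are available. Lean on these libraries where they do the work, as an engineer would, in place of code of your own. Each camera call takes 0.05 s, during which the arm holds its last target. There are 200 camera calls.

## Working session

There is one attempt and no reset: what is moved stays moved. The work goes in short steps, Python scripts to look and compute and a tool call to move; the robot and the scene stay as the last step left them, time stands still between calls to the robot, and variables do not carry over. Pictures are saved under pics/ and viewed, at most 10 in all, crops included, and the job is handed in when it is done.

Besides the shell and the picture viewer there is one more tool, called after "Call:" as name([rows], argument=value, ...), one row to a line, values as JSON. jog_arm: Moves the arm, as the interface text tells. Scaled input: -1 to 1 covers 300 mm each way for a shift and pi/4 rad each way for a turn. Its arguments: {"type":"object","properties":{"deltas":{"type":"array","items":{"type":"object","properties":{"fingers":{"type":"number"},"delta_pos":{"type":"array","items":{"type":"number"}},"yaw":{"type":"number"}}}}},"required":["deltas"]}

```bash
mkdir -p pics
cat > h.py <<'E'
import numpy as np,cv2
from workcell import bot
def cam(n):
    c=bot.camera(n); np.savez(n+'.npz',**c); return c
def pts(c):
    v,u=np.mgrid[:480,:640]; z=c['range_z']
    P=np.stack([(u-c['cx'])/c['fx']*z,(v-c['cy'])/c['fy']*z,z],-1)
    R=cv2.Rodrigues(np.array(c['rvec'],float))[0]
    return (P-np.array(c['tvec']).ravel())@R
E
python3 - <<'E'
from h import *
for n in('top','scene'):
    c=cam(n); cv2.imwrite(f'pics/{n}0.png',c['image'][...,::-1])
    print(n,c['fx'],c['rvec'],c['tvec'])
o=bot.get_obs(); print(o)
E
```

```text
top 517.994716456196 [ 1.92907192 -2.25428122  0.27901456] [0.08845643 0.4969386  1.012933  ]
scene 496.9016776661817 [ 1.90332659  1.11461563 -0.6003121 ] [-0.27088443 -0.16460244  1.3588115 ]
{'clock': 0.1, 'joint_pos': array([ 1.33701205e+00,  2.41378023e-01,  3.86919889e-03,  1.33516967e+00,
       -1.67770328e-05,  1.57082203e+00]), 'joint_vel': array([ 0.00048801, -0.00181154,  0.00311921,  0.00100308, -0.00113619,
        0.00091125]), 'tau': array([-4.02192500e-04, -3.73138118e+01,  2.53009486e+01,  1.08646919e-02,
        6.96330221e-05,  1.84766868e-06]), 'eef_pos': array([0.11570806, 0.48586324, 0.2304857 ]), 'tool_rot': array([ 1.16638829e-01,  9.93173951e-01, -9.35640361e-04, -1.01411543e-04]), 'ft_force': array([-0.20186343,  0.0538904 , -0.37072056]), 'ft_torque': array([-0.0374737 ,  0.04376193, -0.00945362]), 'grasp_force': 0.0, 'grip_width': 0.08563846746109918}
```

View pics/top0.png

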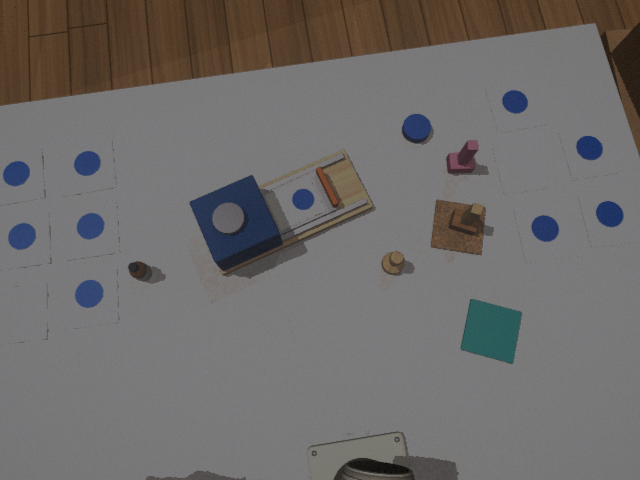

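View pics/scene0.png

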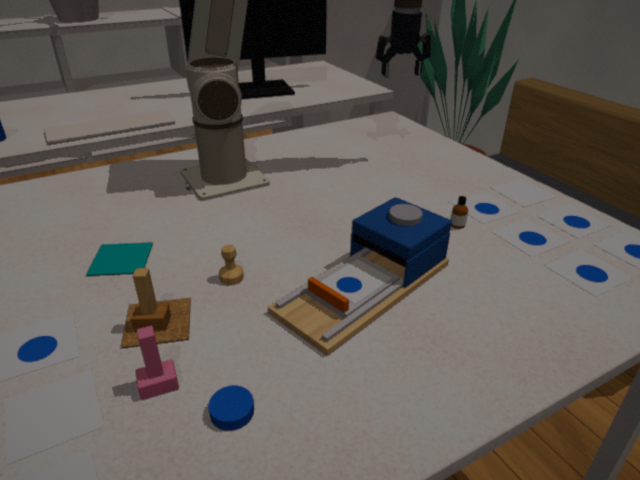

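The top view shows the tapper at about (472,215) on the cork pad (458,227), with the pink look-alike at (463,158). The orange lip is at (328,187), the hood at (237,223) and the hand stamp at (394,262), and the push runs from right to left. The scene view agrees with this.

Run:
```python
from h import *
def rect(X): 
    r=cv2.minAreaRect((X[:,:2]*1000).astype(np.float32)); return np.round(r[0],1),np.round(r[1],1),round(r[2],1)
for n in('top','scene'):
    c=dict(np.load(n+'.npz')); P=pts(c); h=cv2.cvtColor(c['image'],cv2.COLOR_RGB2HSV); H,S,V=[h[...,i].astype(int) for i in range(3)]
    ok=c['range_z']>0; X=P[...,0];Y=P[...,1];Z=P[...,2]
    base=ok&(X>.2)&(X<.8)
    def sel(m,name):
        m=m.astype(np.uint8); k,l,s,_=cv2.connectedComponentsWithStats(m)
        i=1+np.argmax(s[1:,4]); m=l==i; q=P[m]; print(n,name,m.sum(),rect(q),'z',np.round(np.percentile(q[:,2],[5,50,95]),3),'med',np.round(np.median(q,0),3)); return q
    print('table z',np.median(Z[base]))
    sel(base&(abs(H-10)<7)&(S>190)&(Z>.05)&(Z<.062)&(Y>-.1),'liptop')
    sel(base&(Z>.104)&(Z<.115)&(H>100)&(H<125)&(S>120),'hoodtop')
    sel(base&(Z>.012)&(Z<.035)&(Y>-.12)&(X<.75),'boardlvl')
    b=base&(Y<-.15)&(Y>-.35)&(X>.42)&(X<.60)
    sel(b&(Z>.105)&(Z<.13),'handletop')
    sel(b&(Z>.031)&(Z<.04),'foottop')
    sel(b&(Z>.045)&(Z<.13),'handle')
    sel(b&(Z>.002)&(Z<.012)&(S>80)&(H<25),'pad')
```

```text
table z 0.0004916959419192724Traceback (most recent call last):
  File "<stdin>", line 12, in <module>
  File "<stdin>", line 10, in sel
    return _wrapfunc(a, 'argmax', axis=axis, out=out, **kwds)
    return bound(*args, **kwds)
ValueError: attempt to get argmax of an empty sequence
```

Run:
```python
from h import *
def rect(X): 
    r=cv2.minAreaRect((X[:,:2]*1000).astype(np.float32)); return np.round(r[0],1),np.round(r[1],1),round(r[2],1)
for n in('top','scene'):
    c=dict(np.load(n+'.npz')); P=pts(c); h=cv2.cvtColor(c['image'],cv2.COLOR_RGB2HSV); H,S,V=[h[...,i].astype(int) for i in range(3)]
    ok=c['range_z']>0; X=P[...,0];Y=P[...,1];Z=P[...,2]
    base=ok&(X>.15)&(X<.85)
    if n=='top':
        for u,v in((328,187),(472,215),(458,245),(237,223),(270,240),(355,185),(478,210)): print((u,v),P[v,u].round(3),h[v,u])
    def sel(m,name):
        if m.sum()<5: print(n,name,'none'); return
        m=m.astype(np.uint8); k,l,s,_=cv2.connectedComponentsWithStats(m)
        i=1+np.argmax(s[1:,4]); m=l==i; q=P[m]; print(n,name,m.sum(),rect(q),'z',np.round(np.percentile(q[:,2],[5,50,95]),3),'med',np.round(np.median(q,0),3))
    sel(base&(H<16)&(S>150)&(Z>.045)&(Z<.068)&(Y>-.1),'liptop')
    sel(base&(Z>.102)&(Z<.117)&(Y>-.1),'hoodtop')
    sel(base&(Z>.011)&(Z<.038)&(Y>-.12)&(X<.75),'boardlvl')
    b=base&(Y<-.12)&(Y>-.4)&(H<25)&(H>5)
    sel(b&(Z>.105)&(Z<.13),'handletop')
    sel(b&(Z>.030)&(Z<.042),'foottop')
    sel(b&(Z>.045)&(Z<.13),'handle')
    sel(b&(Z>.002)&(Z<.012)&(S>80),'pad')
```

```text
(328, 187) [ 0.609 -0.029  0.058] [ 10 154 119]
(472, 215) [ 0.49  -0.303  0.102] [15 77 53]
(458, 245) [ 0.452 -0.291  0.006] [ 12 107  93]
(237, 223) [0.541 0.165 0.123] [143  10 100]
(270, 240) [0.504 0.107 0.093] [107  92  39]
(355, 185) [ 0.618 -0.092  0.02 ] [ 16  87 123]
(478, 210) [ 0.495 -0.312  0.117] [ 18  96 120]
top liptop 165 (array([615.5, -26.4]), array([88.1, 10.6]), 15.6) z [0.052 0.056 0.059] med [ 0.61  -0.028  0.056]
top hoodtop 3905 (array([556.6, 171.1]), array([140.6, 140. ]), 16.2) z [0.106 0.11  0.113] med [0.551 0.163 0.11 ]
top boardlvl 6281 (array([586.4,  70.4]), array([151.8, 360.6]), 16.3) z [0.016 0.028 0.035] med [0.595 0.011 0.028]
top handletop 146 (array([ 497. , -309.4]), array([22. , 22.7]), 58.9) z [0.106 0.117 0.12 ] med [ 0.496 -0.308  0.117]
top foottop 317 (array([ 497.1, -309.9]), array([56.4, 41.2]), 61.0) z [0.031 0.036 0.04 ] med [ 0.492 -0.301  0.036]
top handle 300 (array([ 497. , -309.1]), array([22.5, 23.3]), 60.3) z [0.05  0.103 0.12 ] med [ 0.493 -0.305  0.103]
top pad 1575 (array([ 493.4, -300.2]), array([108.4, 108.7]), 71.3) z 
[... 180 characters left out ...]
40 (array([557.8, 170.7]), array([140.7, 143.5]), 16.5) z [0.104 0.108 0.11 ] med [0.579 0.151 0.108]
scene boardlvl 7571 (array([586.5,  68.8]), array([153.9, 361.1]), 16.4) z [0.014 0.024 0.032] med [0.62  0.015 0.024]
scene handletop 195 (array([ 498.9, -310.5]), array([22.2, 21.6]), 62.1) z [0.106 0.115 0.117] med [ 0.503 -0.311  0.115]
scene foottop 432 (array([ 498.7, -310.6]), array([55.6, 41. ]), 61.8) z [0.031 0.034 0.038] med [ 0.506 -0.311  0.034]
scene handle 701 (array([ 499.1, -311.3]), array([23.3, 23.7]), 64.5) z [0.05  0.087 0.117] med [ 0.505 -0.311  0.087]
scene pad 1091 (array([ 500.9, -277.8]), array([ 60.3, 114.2]), 71.8) z [0.003 0.004 0.007] med [ 0.517 -0.272  0.004]
```

```bash
cat >> h.py <<'E'
from scipy.spatial.transform import Rotation as Ro
JC=np.array([.5865,.0695]); A=np.radians(106.3); D=np.array([np.cos(A),np.sin(A)]); N=np.array([-D[1],D[0]])
def jig(p): q=np.array(p[:2])-JC; return np.array([q@D,q@N])*1000
def world(jx,jy,z): return np.r_[JC+(jx*D+jy*N)/1000,z]
def state():
    o=bot.get_obs(); R=Ro.from_quat(o['tool_rot']).as_matrix()
    return o,np.array(o['eef_pos']),np.degrees(np.arctan2(R[1,1],R[0,1]))
def plan(*targets,start=None):
    "targets (xyz, heading of tool y deg); prints normalised shift and yaw per call"
    o,p,h=state()
    for t,th in targets:
        a=np.radians(h); y=np.array([np.cos(a),np.sin(a),0]); x=np.array([-y[1],y[0],0])
        d=np.array(t)-p; y_=(h-th+180)%360-180
        print(np.round([d@x/.3,d@y/.3,-d[2]/.3],4),'yaw',round(y_/45,4)); p=np.array(t,float);h=th
E
python3 - <<'E'
from h import *
o,p,h=state(); print(p,h)
e=np.array([.498,-.310,.20])
plan((p+(e-p)/3,h-35),(p+(e-p)*2/3,h-70),(e,-28.6),((.498,-.310,.068),-28.6))
E
```

```text
[0.11570806 0.48586324 0.2304857 ] 76.60367463287068
[-0.6181 -0.7618  0.0339] yaw 0.7778
[-0.9433 -0.2695  0.0339] yaw 0.7778
[-0.9273  0.3203  0.0339] yaw 0.7823
[0.   0.   0.44] yaw 0.0
```

Call:
jog_arm([
  {"delta_pos": [-0.309, -0.381, 0.017], "yaw": 0.389, "fingers": 0.6},
  {"delta_pos": [-0.618, -0.762, 0.034], "yaw": 0.778, "fingers": 0.6},
  {"delta_pos": [-0.618, -0.762, 0.034], "yaw": 0.778, "fingers": 0.6},
  {"delta_pos": [-0.618, -0.762, 0.034], "yaw": 0.778, "fingers": 0.6},
  {"delta_pos": [-0.618, -0.762, 0.034], "yaw": 0.778, "fingers": 0.6},
  {"delta_pos": [-0.618, -0.762, 0.034], "yaw": 0.778, "fingers": 0.6},
  {"delta_pos": [-0.618, -0.762, 0.034], "yaw": 0.778, "fingers": 0.6},
])

```text
clock: 0.8
eef_pos: [0.2442, 0.2165, 0.2207]
tool_rot: [0.414, 0.91, -0.001, 0.0]
ft_force: [-0.1, 1.2, 0.2]
grip_width: 0.0513
grasp_force: 0.0
```

Call:
jog_arm([
  {"delta_pos": [-0.943, -0.27, 0.034], "yaw": 0.778, "fingers": 0.6},
  {"delta_pos": [-0.943, -0.27, 0.034], "yaw": 0.778, "fingers": 0.6},
  {"delta_pos": [-0.943, -0.27, 0.034], "yaw": 0.778, "fingers": 0.6},
  {"delta_pos": [-0.943, -0.27, 0.034], "yaw": 0.778, "fingers": 0.6},
  {"delta_pos": [-0.943, -0.27, 0.034], "yaw": 0.778, "fingers": 0.6},
  {"delta_pos": [-0.943, -0.27, 0.034], "yaw": 0.778, "fingers": 0.6},
  {"delta_pos": [-0.943, -0.27, 0.034], "yaw": 0.778, "fingers": 0.6},
])

```text
clock: 1.5
eef_pos: [0.3724, -0.048, 0.2105]
tool_rot: [0.668, 0.744, -0.0, 0.001]
ft_force: [-0.7, 0.8, -0.3]
grip_width: 0.0511
grasp_force: 0.0
```

Call:
jog_arm([
  {"delta_pos": [-0.927, 0.32, 0.034], "yaw": 0.782, "fingers": 0.6},
  {"delta_pos": [-0.927, 0.32, 0.034], "yaw": 0.782, "fingers": 0.6},
  {"delta_pos": [-0.927, 0.32, 0.034], "yaw": 0.782, "fingers": 0.6},
  {"delta_pos": [-0.927, 0.32, 0.034], "yaw": 0.782, "fingers": 0.6},
  {"delta_pos": [-0.927, 0.32, 0.034], "yaw": 0.782, "fingers": 0.6},
  {"delta_pos": [-0.927, 0.32, 0.034], "yaw": 0.782, "fingers": 0.6},
  {"delta_pos": [-0.927, 0.32, 0.034], "yaw": 0.782, "fingers": 0.6},
  {"delta_pos": [-0.927, 0.32, 0.034], "yaw": 0.782, "fingers": 0.6},
])

```text
clock: 2.3
eef_pos: [0.4978, -0.3086, 0.1991]
tool_rot: [0.86, 0.511, -0.001, -0.002]
ft_force: [-0.4, -0.1, 0.0]
grip_width: 0.0509
grasp_force: 0.0
```

Run:
```python
from h import *
o,p,h=state(); print(p,h,o['clock'],o['grip_width'],o['joint_pos'],o['ft_force'])
plan(((.498,-.310,.068),-28.6))
c=cam('wrist'); cv2.imwrite('pics/w1.png',c['image'][...,::-1])
```

```text
[ 0.49778845 -0.30861675  0.19906659] -28.605412983530993 2.3 0.05089659813901818 [-5.55293024e-01  4.28614732e-01  1.88230115e-01  1.33381267e+00
  6.07558953e-04  1.51476225e+00] [-0.38055512 -0.1494604   0.00515021]
[-0.0037  0.0028  0.4369] yaw -0.0001
```

View pics/w1.png

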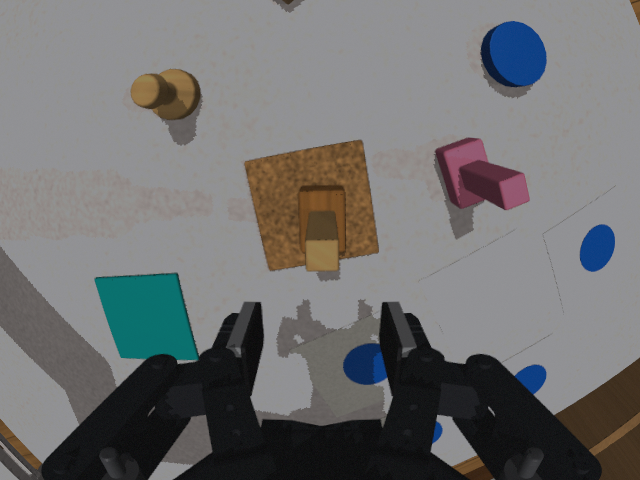

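The wrist view shows the block's handle top at (322,255), centred between the fingers and square to them. The pink look-alike at (480,180) is clear, so I'll descend and grip.

Call:
jog_arm([
  {"delta_pos": [-0.003, 0.002, 0.15], "yaw": 0, "fingers": 0.6},
  {"delta_pos": [-0.003, 0.002, 0.3], "yaw": 0, "fingers": 0.6},
  {"delta_pos": [-0.003, 0.002, 0.4], "yaw": 0, "fingers": 0.6},
  {"delta_pos": [-0.003, 0.002, 0.437], "yaw": 0, "fingers": 0.6},
  {"delta_pos": [-0.003, 0.002, 0.437], "yaw": 0, "fingers": 0.6},
  {"delta_pos": [-0.003, 0.002, 0.437], "yaw": 0, "fingers": 0.0},
  {"delta_pos": [-0.003, 0.002, 0.437], "yaw": 0, "fingers": 0.0},
  {"delta_pos": [-0.003, 0.002, 0.437], "yaw": 0, "fingers": 0.0},
  {"delta_pos": [-0.003, 0.002, 0.437], "yaw": 0, "fingers": 0.0},
  {"delta_pos": [-0.003, 0.002, 0.437], "yaw": 0, "fingers": 0.0},
  {"delta_pos": [-0.003, 0.002, 0.437], "yaw": 0, "fingers": 0.0},
])

```text
clock: 3.45
eef_pos: [0.4992, -0.3114, 0.072]
tool_rot: [0.86, 0.51, 0.001, 0.002]
ft_force: [-0.7, -0.3, 6.4]
grip_width: 0.0211
grasp_force: 62.3
```

Run:
```python
from h import *
o,p,h=state(); print(p,h,o['clock'],o['grip_width'],o['ft_force'])
z=p[2]
# lift, go over behind lip: handle centre 20 behind lip face (-107) plus 15 gap -> -142
up=world(-142,0,z+.10); 
print(up, 'tap z',z+.015)
plan((p+[0,0,.10],h),(p+(up-p)*.5+[0,0,.05],h-22.5),(up,-73.7),(world(-142,0,z+.016),-73.7))
```

```text
[ 0.49920342 -0.31135311  0.07200763] -28.61111978033818 3.45 0.02113443289979163 [-0.70902029 -0.26197488  6.39301794]
[ 0.62635467 -0.06679235  0.17200763] tap z 0.08700762632694072
[ 0.      0.     -0.3333] yaw 0.0
[ 0.4593 -0.0091 -0.    ] yaw 0.5
[ 0.4208 -0.1842 -0.    ] yaw 0.502
[0.   0.   0.28] yaw 0.0
```

Call:
jog_arm([
  {"delta_pos": [0, 0, -0.08], "yaw": 0, "fingers": 0},
  {"delta_pos": [0, 0, -0.2], "yaw": 0, "fingers": 0},
  {"delta_pos": [0, 0, -0.33], "yaw": 0, "fingers": 0},
  {"delta_pos": [0.15, -0.003, -0.347], "yaw": 0.17, "fingers": 0},
  {"delta_pos": [0.3, -0.006, -0.347], "yaw": 0.34, "fingers": 0},
  {"delta_pos": [0.459, -0.009, -0.347], "yaw": 0.5, "fingers": 0},
  {"delta_pos": [0.459, -0.009, -0.347], "yaw": 0.5, "fingers": 0},
])

```text
clock: 4.15
eef_pos: [0.5638, -0.1832, 0.174]
tool_rot: [0.942, 0.335, 0.001, -0.001]
ft_force: [-1.0, -0.2, -1.7]
grip_width: 0.0208
grasp_force: 61.4
```

Call:
jog_arm([
  {"delta_pos": [0.14, -0.06, 0], "yaw": 0.167, "fingers": 0},
  {"delta_pos": [0.28, -0.12, 0], "yaw": 0.334, "fingers": 0},
  {"delta_pos": [0.42, -0.184, 0], "yaw": 0.502, "fingers": 0},
  {"delta_pos": [0.42, -0.184, 0], "yaw": 0.502, "fingers": 0},
  {"delta_pos": [0.42, -0.184, 0], "yaw": 0.502, "fingers": 0},
])

```text
clock: 4.65
eef_pos: [0.6247, -0.0657, 0.1733]
tool_rot: [0.99, 0.144, -0.001, 0.0]
ft_force: [0.1, -0.4, -2.1]
grip_width: 0.0213
grasp_force: 61.5
```

Run:
```python
from h import *
o,p,h=state(); print(p,h,jig(p),o['clock'],o['grip_width'],o['ft_force'])
plan((world(-142,0,.089),-73.7))
for n in('top','scene'):
    c=cam(n); P=pts(c); hs=cv2.cvtColor(c['image'],cv2.COLOR_RGB2HSV)
    Z=P[...,2]; m=(abs(P[...,:2]-p[:2]).max(-1)<.05)&(Z>.045)&(Z<.15)&(hs[...,1]>70)&(hs[...,0]>4)&(hs[...,0]<25)
    # block: foot top points
    q=P[m&(jig(P.reshape(-1,3)[:1].ravel())[0]<1e9)]
    J=np.array([jig(a) for a in q]); k=J[:,0]<-112
    print(n,k.sum(),np.round(np.c_[J[k],q[k][:,2]*1000].min(0),1),np.round(np.c_[J[k],q[k][:,2]*1000].max(0),1),cv2.minAreaRect(J[k].astype(np.float32)))
    cv2.imwrite(f'pics/{n}1.png',cv2.resize(c['image'][130:350,200:480] if n=='top' else c['image'][180:400,150:430],None,fx=2,fy=2)[...,::-1])
```

```text
[ 0.62471968 -0.06570106  0.17330321] -73.49295521788872 [-140.49368664    1.26298743] 4.65 0.021308561384861282 [ 0.05100757 -0.38275104 -2.08149143]
[0.0042 0.005  0.281 ] yaw 0.0046Traceback (most recent call last):
  File "<stdin>", line 10, in <module>
    return umr_minimum(a, axis, None, out, keepdims, initial, where)
ValueError: zero-size array to reduction operation minimum which has no identity
```

Call:
jog_arm([
  {"delta_pos": [0.004, 0.004, 0.12], "yaw": 0.004, "fingers": 0},
  {"delta_pos": [0.004, 0.004, 0.22], "yaw": 0.004, "fingers": 0},
  {"delta_pos": [0.004, 0.004, 0.26], "yaw": 0.004, "fingers": 0},
  {"delta_pos": [0.004, 0.004, 0.284], "yaw": 0.004, "fingers": 0},
  {"delta_pos": [0.004, 0.004, 0.284], "yaw": 0.004, "fingers": 0},
])

```text
clock: 5.2
eef_pos: [0.6259, -0.0682, 0.0883]
tool_rot: [0.99, 0.14, -0.0, -0.0]
ft_force: [-0.4, -0.3, -1.6]
grip_width: 0.0212
grasp_force: 61.3
```

Run:
```python
from h import *
o,p,h=state(); print(p,h,jig(p),o['clock'],o['grip_width'],o['ft_force'])
c=cam('scene'); P=pts(c); hs=cv2.cvtColor(c['image'],cv2.COLOR_RGB2HSV)
J=(P[...,:2]-JC); J=np.stack([J@D,J@N,P[...,2]],-1)*1000
for nm,m in(('lip',(hs[...,0]<16)&(hs[...,1]>150)&(J[...,0]>-125)),('foot',(hs[...,0]<16)&(hs[...,1]>90)&(hs[...,1]<=200)&(J[...,0]<-112))):
    m=m&(abs(J[...,1])<60)&(J[...,0]<-60)&(J[...,0]>-180)&(J[...,2]>20); q=J[m]; print(nm,len(q),np.round(np.percentile(q,[2,98],axis=0),1))
cv2.imwrite('pics/s2.png',cv2.resize(c['image'][200:360,240:450],None,fx=3,fy=3)[...,::-1])
```

```text
[ 0.62586907 -0.06816414  0.08833072] -73.94172976752613 [-143.18036012    0.85110473] 5.2 0.02115428156030702 [-0.41005061 -0.31774053 -1.63969788]
lip 519 [[-108.6  -45.5   21.7]
 [ -96.8   16.    55.1]]
foot 2148 [[-178.9  -47.7   26.6]
 [-129.6   31.9  476. ]]
```

View pics/s2.png

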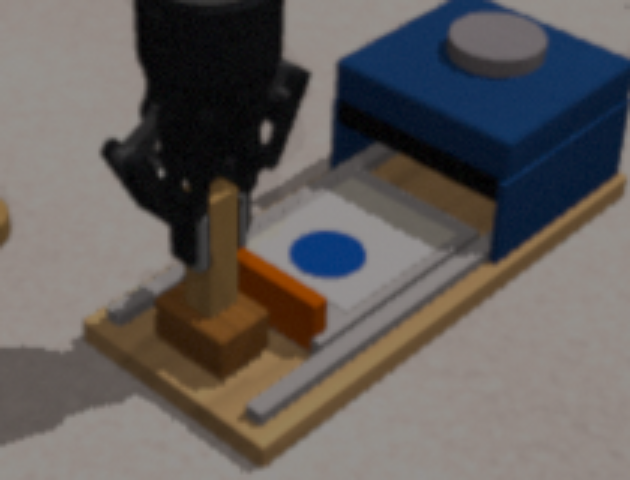

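The scene crop shows the foot at (213,325) square behind the orange lip at (283,298), just above the board. I'll make the first gentle tap now.

Call:
jog_arm([
  {"delta_pos": [0, -0.017, 0], "yaw": 0, "fingers": 0},
  {"delta_pos": [0, -0.034, 0], "yaw": 0, "fingers": 0},
  {"delta_pos": [0, -0.042, 0], "yaw": 0, "fingers": 0},
  {"delta_pos": [0, -0.048, 0], "yaw": 0, "fingers": 0},
  {"delta_pos": [0, -0.054, 0], "yaw": 0, "fingers": 0},
  {"delta_pos": [0, -0.06, 0], "yaw": 0, "fingers": 0},
  {"delta_pos": [0, -0.066, 0], "yaw": 0, "fingers": 0},
  {"delta_pos": [0, -0.072, 0], "yaw": 0, "fingers": 0},
])

```text
clock: 6.05
eef_pos: [0.6209, -0.0471, 0.089]
tool_rot: [0.99, 0.14, 0.001, 0.001]
ft_force: [1.1, -3.8, 0.3]
grip_width: 0.0215
grasp_force: 61.7
```

```bash
cat >> h.py <<'E'
def rep():
    o,p,h=state(); f=o['ft_force']
    print(round(o['clock'],2),'jig',jig(p).round(2),'z',round(p[2]*1000,1),'h',round(h,2),'F along/lat/z',np.round([f[:2]@D,f[:2]@N,f[2]],2),'tau',np.round(o['tau'],2))
E
python3 -c "
from h import *
rep()"
```

```text
6.05 jig [-121.58   -0.27] z 89.0 h -73.91 F along/lat/z [-3.97 -0.01  0.3 ] tau [ 2.360e+00 -4.977e+01  2.242e+01  6.700e-01  1.380e+00 -2.000e-02]
```

Call:
jog_arm([
  {"delta_pos": [0, -0.006, 0], "yaw": 0, "fingers": 0},
  {"delta_pos": [0, -0.012, 0], "yaw": 0, "fingers": 0},
  {"delta_pos": [0, -0.018, 0], "yaw": 0, "fingers": 0},
  {"delta_pos": [0, -0.018, 0], "yaw": 0, "fingers": 0},
  {"delta_pos": [0, -0.018, 0], "yaw": 0, "fingers": 0},
])

```text
clock: 6.55
eef_pos: [0.6187, -0.0409, 0.0884]
tool_rot: [0.99, 0.14, -0.0, -0.0]
ft_force: [1.4, -2.5, -0.8]
grip_width: 0.0214
grasp_force: 61.7
```

```bash
python3 -c "
from h import *
rep()"
```

```text
6.55 jig [-1.1496e+02  7.0000e-02] z 88.4 h -73.86 F along/lat/z [-2.78 -0.61 -0.84] tau [ 1.660e+00 -5.033e+01  2.266e+01  7.300e-01  9.100e-01 -4.000e-02]
```

Call:
jog_arm([
  {"delta_pos": [0, 0.01, 0], "yaw": 0, "fingers": 0},
  {"delta_pos": [0, 0.03, 0], "yaw": 0, "fingers": 0},
  {"delta_pos": [0, 0.03, 0], "yaw": 0, "fingers": 0},
  {"delta_pos": [0, 0.03, 0], "yaw": 0, "fingers": 0},
])

```text
clock: 6.95
eef_pos: [0.6208, -0.0498, 0.088]
tool_rot: [0.99, 0.14, -0.001, -0.001]
ft_force: [-0.7, -0.4, -1.6]
grip_width: 0.0211
grasp_force: 61.4
```

Run:
```python
from h import *
rep()
for n in('scene','top'):
    c=cam(n); P=pts(c); hs=cv2.cvtColor(c['image'],cv2.COLOR_RGB2HSV)
    J=(P[...,:2]-JC); J=np.stack([J@D,J@N,P[...,2]],-1)*1000
    m=(hs[...,0]<16)&(hs[...,1]>150)&(abs(J[...,1])<60)&(J[...,0]<-60)&(J[...,0]>-118)&(J[...,2]>45)&(J[...,2]<65); q=J[m]; print(n,len(q),np.round(np.percentile(q,[2,50,98],axis=0),1)[:,0])
```

```text
6.95 jig [-124.09    0.52] z 88.0 h -73.89 F along/lat/z [-0.2   0.83 -1.63] tau [-1.200e-01 -5.176e+01  2.418e+01  1.000e-02 -1.000e-02 -0.000e+00]
scene 290 [-116.3  -93.8  -84.2]
top 5 [-85.5 -84.  -83.7]
```

Call:
jog_arm([
  {"delta_pos": [0, -0.015, 0], "yaw": 0, "fingers": 0},
  {"delta_pos": [0, -0.028, 0], "yaw": 0, "fingers": 0},
  {"delta_pos": [0, -0.034, 0], "yaw": 0, "fingers": 0},
  {"delta_pos": [0, -0.04, 0], "yaw": 0, "fingers": 0},
  {"delta_pos": [0, -0.046, 0], "yaw": 0, "fingers": 0},
  {"delta_pos": [0, -0.052, 0], "yaw": 0, "fingers": 0},
  {"delta_pos": [0, -0.058, 0], "yaw": 0, "fingers": 0},
  {"delta_pos": [0, -0.058, 0], "yaw": 0, "fingers": 0},
  {"delta_pos": [0, -0.045, 0], "yaw": 0, "fingers": 0},
  {"delta_pos": [0, -0.026, 0], "yaw": 0, "fingers": 0},
  {"delta_pos": [0, -0.026, 0], "yaw": 0, "fingers": 0},
])

```text
clock: 8.15
eef_pos: [0.6193, -0.0429, 0.0885]
tool_rot: [0.99, 0.14, 0.0, -0.0]
ft_force: [0.4, 0.2, -1.8]
grip_width: 0.0215
grasp_force: 61.4
```

Call:
jog_arm([
  {"delta_pos": [0, -0.015, 0], "yaw": 0, "fingers": 0},
  {"delta_pos": [0, -0.028, 0], "yaw": 0, "fingers": 0},
  {"delta_pos": [0, -0.034, 0], "yaw": 0, "fingers": 0},
  {"delta_pos": [0, -0.04, 0], "yaw": 0, "fingers": 0},
  {"delta_pos": [0, -0.046, 0], "yaw": 0, "fingers": 0},
  {"delta_pos": [0, -0.052, 0], "yaw": 0, "fingers": 0},
  {"delta_pos": [0, -0.058, 0], "yaw": 0, "fingers": 0},
  {"delta_pos": [0, -0.058, 0], "yaw": 0, "fingers": 0},
  {"delta_pos": [0, -0.045, 0], "yaw": 0, "fingers": 0},
  {"delta_pos": [0, -0.026, 0], "yaw": 0, "fingers": 0},
  {"delta_pos": [0, -0.026, 0], "yaw": 0, "fingers": 0},
])

```text
clock: 9.25
eef_pos: [0.6172, -0.0354, 0.0886]
tool_rot: [0.99, 0.14, 0.0, -0.0]
ft_force: [0.4, 0.4, -1.0]
grip_width: 0.0212
grasp_force: 61.4
```

```bash
python3 -c "
from h import *
rep()"
```

```text
9.25 jig [-1.0934e+02 -1.0000e-02] z 88.6 h -73.92 F along/lat/z [ 0.28 -0.45 -0.99] tau [ 1.000e-02 -5.118e+01  2.407e+01  2.000e-02 -2.000e-02 -4.000e-02]
```

Call:
jog_arm([
  {"delta_pos": [0, -0.015, 0], "yaw": 0, "fingers": 0},
  {"delta_pos": [0, -0.028, 0], "yaw": 0, "fingers": 0},
  {"delta_pos": [0, -0.034, 0], "yaw": 0, "fingers": 0},
  {"delta_pos": [0, -0.04, 0], "yaw": 0, "fingers": 0},
  {"delta_pos": [0, -0.046, 0], "yaw": 0, "fingers": 0},
  {"delta_pos": [0, -0.052, 0], "yaw": 0, "fingers": 0},
  {"delta_pos": [0, -0.056, 0], "yaw": 0, "fingers": 0},
])

```text
clock: 9.95
eef_pos: [0.6123, -0.0188, 0.0885]
tool_rot: [0.99, 0.14, 0.0, 0.0]
ft_force: [0.6, -1.6, -2.4]
grip_width: 0.0217
grasp_force: 61.3
```

```bash
python3 -c "
from h import *
rep()"
```

```text
9.95 jig [-9.195e+01  3.000e-02] z 88.5 h -73.88 F along/lat/z [-1.71 -0.18 -2.36] tau [ 1.290e+00 -5.107e+01  2.385e+01  3.500e-01  8.600e-01 -1.000e-02]
```

Call:
jog_arm([
  {"delta_pos": [0, -0.004, 0], "yaw": 0, "fingers": 0},
  {"delta_pos": [0, -0.008, 0], "yaw": 0, "fingers": 0},
])

```text
clock: 10.15
eef_pos: [0.6116, -0.0165, 0.0885]
tool_rot: [0.99, 0.14, 0.0, 0.0]
ft_force: [0.3, -2.7, -2.4]
grip_width: 0.0215
grasp_force: 61.3
```

```bash
python3 -c "
from h import *
rep()"
```

```text
10.15 jig [-8.956e+01  3.000e-02] z 88.5 h -73.88 F along/lat/z [-2.71  0.51 -2.36] tau [ 1.330e+00 -5.097e+01  2.382e+01  3.500e-01  8.600e-01 -1.000e-02]
```

Call:
jog_arm([
  {"delta_pos": [0, 0, 0], "yaw": 0, "fingers": 0},
  {"delta_pos": [0, 0, 0], "yaw": 0, "fingers": 0},
])

```text
clock: 10.35
eef_pos: [0.6115, -0.0162, 0.0885]
tool_rot: [0.99, 0.14, -0.0, -0.0]
ft_force: [0.3, -2.3, -3.0]
grip_width: 0.0217
grasp_force: 61.3
```

```bash
python3 -c "
from h import *
rep()"
```

```text
10.35 jig [-8.931e+01  2.000e-02] z 88.5 h -73.87 F along/lat/z [-2.26  0.35 -3.  ] tau [ 9.800e-01 -5.099e+01  2.389e+01  2.500e-01  5.900e-01 -1.000e-02]
```

Call:
jog_arm([
  {"delta_pos": [0, -0.004, 0], "yaw": 0, "fingers": 0},
  {"delta_pos": [0, -0.008, 0], "yaw": 0, "fingers": 0},
])

```text
clock: 10.55
eef_pos: [0.6109, -0.0142, 0.0885]
tool_rot: [0.99, 0.14, -0.0, 0.0]
ft_force: [1.1, -1.8, -2.8]
grip_width: 0.0216
grasp_force: 61.4
```

```bash
python3 -c "
from h import *
rep()"
```

```text
10.55 jig [-8.722e+01  6.000e-02] z 88.5 h -73.89 F along/lat/z [-2.01 -0.52 -2.84] tau [ 1.330e+00 -5.088e+01  2.380e+01  3.500e-01  8.600e-01 -2.000e-02]
```

Call:
jog_arm([
  {"delta_pos": [0, 0, 0], "yaw": 0, "fingers": 0},
  {"delta_pos": [0, 0, 0], "yaw": 0, "fingers": 0},
])

```text
clock: 10.75
eef_pos: [0.6109, -0.014, 0.0885]
tool_rot: [0.99, 0.14, -0.0, -0.0]
ft_force: [0.9, -1.2, -2.1]
grip_width: 0.0214
grasp_force: 61.3
```

```bash
python3 -c "
from h import *
rep()"
```

```text
10.75 jig [-8.698e+01  6.000e-02] z 88.5 h -73.87 F along/lat/z [-1.47 -0.56 -2.11] tau [ 1.060e+00 -5.093e+01  2.386e+01  2.700e-01  6.400e-01 -1.000e-02]
```

Call:
jog_arm([
  {"delta_pos": [0, 0.018, 0], "yaw": 0, "fingers": 0},
  {"delta_pos": [0, 0.018, 0], "yaw": 0, "fingers": 0},
  {"delta_pos": [0, 0.006, 0], "yaw": 0, "fingers": 0},
  {"delta_pos": [0, 0, 0], "yaw": 0, "fingers": 0},
  {"delta_pos": [0, -0.004, 0], "yaw": 0, "fingers": 0},
  {"delta_pos": [0, -0.008, 0], "yaw": 0, "fingers": 0},
])

```text
clock: 11.35
eef_pos: [0.6103, -0.0122, 0.0885]
tool_rot: [0.99, 0.14, 0.0, 0.001]
ft_force: [0.3, -2.6, -2.2]
grip_width: 0.0213
grasp_force: 61.4
```

```bash
python3 -c "
from h import *
rep()"
```

```text
11.35 jig [-8.511e+01  4.000e-02] z 88.5 h -73.88 F along/lat/z [-2.63  0.41 -2.18] tau [ 1.400e+00 -5.074e+01  2.377e+01  3.200e-01  8.900e-01 -1.000e-02]
```

Call:
jog_arm([
  {"delta_pos": [0, 0.018, 0], "yaw": 0, "fingers": 0},
  {"delta_pos": [0, 0.018, 0], "yaw": 0, "fingers": 0},
  {"delta_pos": [0, 0.006, 0], "yaw": 0, "fingers": 0},
  {"delta_pos": [0, 0, 0], "yaw": 0, "fingers": 0},
  {"delta_pos": [0, -0.004, 0], "yaw": 0, "fingers": 0},
  {"delta_pos": [0, -0.008, 0], "yaw": 0, "fingers": 0},
])

```text
clock: 11.95
eef_pos: [0.6097, -0.0099, 0.0885]
tool_rot: [0.99, 0.14, 0.0, 0.001]
ft_force: [0.8, -2.1, -2.5]
grip_width: 0.0218
grasp_force: 61.4
```

```bash
python3 -c "
from h import *
rep()"
```

```text
11.95 jig [-8.268e+01  1.000e-02] z 88.5 h -73.89 F along/lat/z [-2.28 -0.19 -2.47] tau [ 1.470e+00 -5.064e+01  2.370e+01  3.500e-01  9.200e-01 -1.000e-02]
```

Call:
jog_arm([
  {"delta_pos": [0, 0.018, 0], "yaw": 0, "fingers": 0},
  {"delta_pos": [0, 0.018, 0], "yaw": 0, "fingers": 0},
  {"delta_pos": [0, 0.006, 0], "yaw": 0, "fingers": 0},
  {"delta_pos": [0, 0, 0], "yaw": 0, "fingers": 0},
  {"delta_pos": [0, -0.004, 0], "yaw": 0, "fingers": 0},
  {"delta_pos": [0, -0.008, 0], "yaw": 0, "fingers": 0},
])

```text
clock: 12.55
eef_pos: [0.609, -0.0075, 0.0885]
tool_rot: [0.99, 0.14, 0.0, 0.001]
ft_force: [1.3, -1.6, -2.8]
grip_width: 0.0212
grasp_force: 61.5
```

```bash
python3 -c "
from h import *
rep()"
```

```text
12.55 jig [-80.26  -0.  ] z 88.5 h -73.88 F along/lat/z [-1.92 -0.76 -2.85] tau [ 1.480e+00 -5.055e+01  2.368e+01  3.400e-01  9.300e-01 -1.000e-02]
```

Call:
jog_arm([
  {"delta_pos": [0, 0.018, 0], "yaw": 0, "fingers": 0},
  {"delta_pos": [0, 0.018, 0], "yaw": 0, "fingers": 0},
  {"delta_pos": [0, 0.006, 0], "yaw": 0, "fingers": 0},
  {"delta_pos": [0, 0, 0], "yaw": 0, "fingers": 0},
  {"delta_pos": [0, -0.004, 0], "yaw": 0, "fingers": 0},
  {"delta_pos": [0, -0.008, 0], "yaw": 0, "fingers": 0},
])

```text
clock: 13.15
eef_pos: [0.6084, -0.0053, 0.0885]
tool_rot: [0.99, 0.14, 0.0, 0.001]
ft_force: [0.5, -1.7, -2.7]
grip_width: 0.0213
grasp_force: 61.5
```

```bash
python3 -c "
from h import *
rep()"
```

```text
13.15 jig [-77.89  -0.  ] z 88.5 h -73.89 F along/lat/z [-1.78  0.04 -2.67] tau [ 1.490e+00 -5.049e+01  2.367e+01  3.400e-01  9.300e-01 -1.000e-02]
```

Baseline is steady at about 1.48, so I'll carry on.

Call:
jog_arm([
  {"delta_pos": [0, 0.018, 0], "yaw": 0, "fingers": 0},
  {"delta_pos": [0, 0.018, 0], "yaw": 0, "fingers": 0},
  {"delta_pos": [0, 0.006, 0], "yaw": 0, "fingers": 0},
  {"delta_pos": [0, 0, 0], "yaw": 0, "fingers": 0},
  {"delta_pos": [0, -0.004, 0], "yaw": 0, "fingers": 0},
  {"delta_pos": [0, -0.008, 0], "yaw": 0, "fingers": 0},
])

```text
clock: 13.75
eef_pos: [0.6077, -0.003, 0.0885]
tool_rot: [0.99, 0.14, 0.0, 0.001]
ft_force: [0.9, -3.0, -3.0]
grip_width: 0.0213
grasp_force: 61.5
```

```bash
python3 -c "
from h import *
rep()"
```

```text
13.75 jig [-75.5   0. ] z 88.5 h -73.89 F along/lat/z [-3.11 -0.   -3.03] tau [ 1.490e+00 -5.041e+01  2.366e+01  3.400e-01  9.400e-01 -1.000e-02]
```

Call:
jog_arm([
  {"delta_pos": [0, 0.018, 0], "yaw": 0, "fingers": 0},
  {"delta_pos": [0, 0.018, 0], "yaw": 0, "fingers": 0},
  {"delta_pos": [0, 0.006, 0], "yaw": 0, "fingers": 0},
  {"delta_pos": [0, 0, 0], "yaw": 0, "fingers": 0},
  {"delta_pos": [0, -0.004, 0], "yaw": 0, "fingers": 0},
  {"delta_pos": [0, -0.008, 0], "yaw": 0, "fingers": 0},
])

```text
clock: 14.35
eef_pos: [0.607, -0.0007, 0.0885]
tool_rot: [0.99, 0.14, 0.0, 0.001]
ft_force: [0.1, -2.7, -2.4]
grip_width: 0.0209
grasp_force: 61.4
```

```bash
python3 -c "
from h import *
rep()"
```

```text
14.35 jig [-7.31e+01 -1.00e-02] z 88.5 h -73.89 F along/lat/z [-2.61  0.62 -2.39] tau [ 1.480e+00 -5.034e+01  2.365e+01  3.400e-01  9.700e-01 -1.000e-02]
```

Call:
jog_arm([
  {"delta_pos": [0, 0.018, 0], "yaw": 0, "fingers": 0},
  {"delta_pos": [0, 0.018, 0], "yaw": 0, "fingers": 0},
  {"delta_pos": [0, 0.006, 0], "yaw": 0, "fingers": 0},
  {"delta_pos": [0, 0, 0], "yaw": 0, "fingers": 0},
  {"delta_pos": [0, -0.004, 0], "yaw": 0, "fingers": 0},
  {"delta_pos": [0, -0.008, 0], "yaw": 0, "fingers": 0},
])

```text
clock: 14.95
eef_pos: [0.6064, 0.0015, 0.0885]
tool_rot: [0.99, 0.14, 0.0, 0.001]
ft_force: [0.9, -3.2, -2.6]
grip_width: 0.0212
grasp_force: 61.4
```

```bash
python3 -c "
from h import *
rep()"
```

```text
14.95 jig [-7.089e+01 -1.000e-02] z 88.5 h -73.89 F along/lat/z [-3.35  0.09 -2.57] tau [ 2.060e+00 -5.027e+01  2.357e+01  3.900e-01  1.200e+00  1.000e-02]
```

The j1 torque rose by 0.58 Nm (about 1 N), so that's the sprung pin. From here I'll creep in 0.6 mm steps.

Call:
jog_arm([
  {"delta_pos": [0, -0.002, 0], "yaw": 0, "fingers": 0},
  {"delta_pos": [0, -0.002, 0], "yaw": 0, "fingers": 0},
])

```text
clock: 15.15
eef_pos: [0.6062, 0.0022, 0.0885]
tool_rot: [0.99, 0.14, 0.0, 0.0]
ft_force: [1.0, -2.9, -2.1]
grip_width: 0.0212
grasp_force: 61.4
```

```bash
python3 -c "
from h import *
rep()"
```

```text
15.15 jig [-70.08   0.  ] z 88.5 h -73.89 F along/lat/z [-3.03 -0.16 -2.07] tau [ 2.190e+00 -5.035e+01  2.356e+01  4.100e-01  1.320e+00  1.000e-02]
```

Call:
jog_arm([
  {"delta_pos": [0, -0.002, 0], "yaw": 0, "fingers": 0},
  {"delta_pos": [0, -0.002, 0], "yaw": 0, "fingers": 0},
])

```text
clock: 15.35
eef_pos: [0.6061, 0.0025, 0.0886]
tool_rot: [0.99, 0.14, 0.0, 0.001]
ft_force: [1.2, -6.1, -2.3]
grip_width: 0.0215
grasp_force: 61.4
```

```bash
python3 -c "
from h import *
rep()"
```

```text
15.35 jig [-6.984e+01 -2.000e-02] z 88.6 h -73.9 F along/lat/z [-6.25  0.53 -2.27] tau [ 3.040e+00 -5.031e+01  2.344e+01  5.200e-01  1.840e+00  2.000e-02]
```

Call:
jog_arm([
  {"delta_pos": [0, -0.002, 0], "yaw": 0, "fingers": 0},
  {"delta_pos": [0, -0.002, 0], "yaw": 0, "fingers": 0},
])

```text
clock: 15.55
eef_pos: [0.606, 0.0027, 0.0886]
tool_rot: [0.99, 0.14, 0.0, 0.001]
ft_force: [1.2, -5.7, -1.6]
grip_width: 0.0216
grasp_force: 61.4
```

```bash
python3 -c "
from h import *
rep()"
```

```text
15.55 jig [-6.963e+01  5.000e-02] z 88.6 h -73.91 F along/lat/z [-5.81  0.44 -1.58] tau [ 3.500e+00 -5.029e+01  2.336e+01  5.800e-01  2.110e+00  3.000e-02]
```

Call:
jog_arm([
  {"delta_pos": [0, -0.002, 0], "yaw": 0, "fingers": 0},
  {"delta_pos": [0, -0.004, 0], "yaw": 0, "fingers": 0},
  {"delta_pos": [0, -0.004, 0], "yaw": 0, "fingers": 0},
])

```text
clock: 15.85
eef_pos: [0.6059, 0.003, 0.0886]
tool_rot: [0.99, 0.14, 0.0, 0.002]
ft_force: [1.0, -7.2, -3.7]
grip_width: 0.0211
grasp_force: 61.3
```

```bash
python3 -c "
from h import *
rep()"
```

```text
15.85 jig [-6.927e+01  6.000e-02] z 88.6 h -73.94 F along/lat/z [-7.18  1.03 -3.65] tau [  4.71 -50.35  23.2    0.73   2.69   0.07]
```

Call:
jog_arm([
  {"delta_pos": [0, -0.002, 0], "yaw": 0, "fingers": 0},
  {"delta_pos": [0, -0.002, 0], "yaw": 0, "fingers": 0},
  {"delta_pos": [0, -0.002, 0], "yaw": 0, "fingers": 0},
])

```text
clock: 16.15
eef_pos: [0.6058, 0.0031, 0.0886]
tool_rot: [0.99, 0.139, 0.0, 0.002]
ft_force: [1.3, -9.2, -3.1]
grip_width: 0.0217
grasp_force: 61.3
```

```bash
python3 -c "
from h import *
rep()"
```

```text
16.15 jig [-69.13   0.09] z 88.6 h -73.96 F along/lat/z [-9.17  1.29 -3.07] tau [  5.19 -50.34  23.13   0.81   2.98   0.07]
```

Call:
jog_arm([
  {"delta_pos": [0, 0.006, 0], "yaw": 0, "fingers": 0},
  {"delta_pos": [0, 0.02, 0], "yaw": 0, "fingers": 0},
  {"delta_pos": [0, 0.06, 0], "yaw": 0, "fingers": 0},
  {"delta_pos": [0, 0.08, 0], "yaw": 0, "fingers": 0},
  {"delta_pos": [0, 0.08, -0.1], "yaw": 0, "fingers": 0},
  {"delta_pos": [0, 0.08, -0.2], "yaw": 0, "fingers": 0},
  {"delta_pos": [0, 0.08, -0.283], "yaw": 0, "fingers": 0},
  {"delta_pos": [0, 0.08, -0.283], "yaw": 0, "fingers": 0},
])

```text
clock: 16.95
eef_pos: [0.6147, -0.0177, 0.178]
tool_rot: [0.99, 0.14, 0.004, 0.0]
ft_force: [1.1, -0.4, -1.6]
grip_width: 0.0212
grasp_force: 61.6
```

Run:
```python
from h import *
rep()
o,p,h=state(); e=np.array([.495,-.304,p[2]])
plan((p+(e-p)*.5,h+22.5),(e,-28.6),((.495,-.304,.0725),-28.6))
```

```text
16.95 jig [-91.61  -2.64] z 178.0 h -73.89 F along/lat/z [-0.69 -0.95 -1.59] tau [ -0.   -48.47  24.84   0.75   0.     0.  ]
[-0.3242  0.403  -0.    ] yaw -0.5
[-0.4537  0.2483 -0.    ] yaw -0.5063
[0.     0.     0.3517] yaw 0.0
```

Call:
jog_arm([
  {"delta_pos": [-0.108, 0.134, 0], "yaw": -0.17, "fingers": 0},
  {"delta_pos": [-0.216, 0.268, 0], "yaw": -0.34, "fingers": 0},
  {"delta_pos": [-0.324, 0.403, 0], "yaw": -0.5, "fingers": 0},
  {"delta_pos": [-0.324, 0.403, 0], "yaw": -0.5, "fingers": 0},
  {"delta_pos": [-0.324, 0.403, 0], "yaw": -0.5, "fingers": 0},
])

```text
clock: 17.45
eef_pos: [0.5509, -0.1621, 0.1723]
tool_rot: [0.944, 0.329, -0.001, -0.001]
ft_force: [0.3, -0.4, -1.4]
grip_width: 0.0215
grasp_force: 61.4
```

Call:
jog_arm([
  {"delta_pos": [-0.15, 0.083, 0], "yaw": -0.17, "fingers": 0},
  {"delta_pos": [-0.3, 0.166, 0], "yaw": -0.34, "fingers": 0},
  {"delta_pos": [-0.454, 0.248, 0], "yaw": -0.506, "fingers": 0},
  {"delta_pos": [-0.454, 0.248, 0.15], "yaw": -0.506, "fingers": 0},
  {"delta_pos": [-0.454, 0.248, 0.27], "yaw": -0.506, "fingers": 0},
  {"delta_pos": [-0.454, 0.248, 0.3], "yaw": -0.506, "fingers": 0},
  {"delta_pos": [-0.454, 0.248, 0.32], "yaw": -0.506, "fingers": 0},
  {"delta_pos": [-0.454, 0.248, 0.32], "yaw": -0.506, "fingers": 0},
])

```text
clock: 18.25
eef_pos: [0.4932, -0.303, 0.0776]
tool_rot: [0.859, 0.511, 0.0, 0.0]
ft_force: [-0.8, 0.4, -1.9]
grip_width: 0.0216
grasp_force: 61.5
```

Run:
```python
from h import *
rep(); o,p,h=state(); print(p,h)
c=cam('scene'); P=pts(c); hs=cv2.cvtColor(c['image'],cv2.COLOR_RGB2HSV)
cv2.imwrite('pics/s3.png',cv2.resize(c['image'][220:420,60:300],None,fx=2.5,fy=2.5)[...,::-1])
```

```text
18.25 jig [-331.39  194.07] z 77.6 h -28.51 F along/lat/z [ 0.64  0.63 -1.86] tau [-1.500e-01 -4.672e+01  2.264e+01 -1.300e-01 -1.000e-02  0.000e+00]
[ 0.49324027 -0.30304337  0.07764828] -28.50982843340312
```

View pics/s3.png

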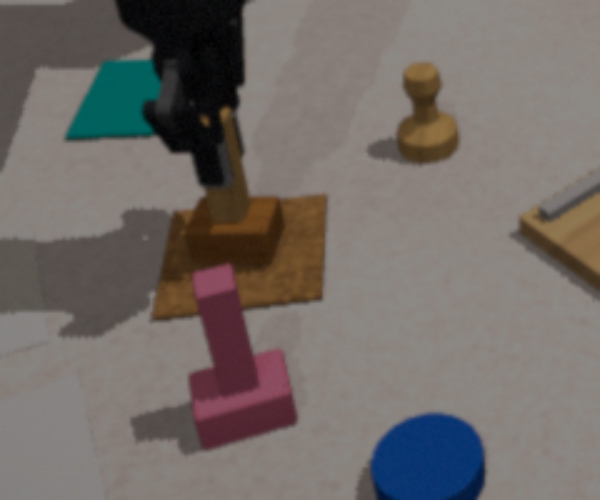

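The block hovers upright over the cork pad at about (235,235), well inside it. Lowering it gently.

Call:
jog_arm([
  {"delta_pos": [0, 0, 0.006], "yaw": 0, "fingers": 0},
  {"delta_pos": [0, 0, 0.012], "yaw": 0, "fingers": 0},
  {"delta_pos": [0, 0, 0.017], "yaw": 0, "fingers": 0},
  {"delta_pos": [0, 0, 0.017], "yaw": 0, "fingers": 0},
])

```text
clock: 18.7
eef_pos: [0.4922, -0.3039, 0.0725]
tool_rot: [0.86, 0.511, 0.0, 0.0]
ft_force: [-0.2, 0.5, -2.0]
grip_width: 0.0214
grasp_force: 61.5
```

```bash
python3 -c "
from h import *
rep()"
```

```text
18.7 jig [-331.89  195.29] z 72.5 h -28.61 F along/lat/z [ 0.49  0.05 -2.03] tau [  0.06 -47.88  23.19  -0.07   0.     0.  ]
```

Call:
jog_arm([
  {"delta_pos": [0, 0, 0.004], "yaw": 0, "fingers": 0},
  {"delta_pos": [0, 0, 0.006], "yaw": 0, "fingers": 0},
  {"delta_pos": [0, 0, 0.006], "yaw": 0, "fingers": 0},
])

```text
clock: 19.0
eef_pos: [0.4923, -0.304, 0.0721]
tool_rot: [0.86, 0.51, 0.0, 0.0]
ft_force: [-2.7, 0.6, 7.4]
grip_width: 0.0212
grasp_force: 62.5
```

```bash
python3 -c "
from h import *
rep()"
```

```text
19.0 jig [-332.08  195.3 ] z 72.1 h -28.62 F along/lat/z [1.29 2.43 7.37] tau [ 1.600e-01 -4.355e+01  2.206e+01 -1.240e+00 -3.000e-02  3.000e-02]
```

Contact with the pad. I'll ease off slightly, open the fingers and rise straight up.

Call:
jog_arm([
  {"delta_pos": [0, 0, -0.004], "yaw": 0, "fingers": 0},
  {"delta_pos": [0, 0, -0.004], "yaw": 0, "fingers": 0.6},
  {"delta_pos": [0, 0, -0.004], "yaw": 0, "fingers": 0.6},
  {"delta_pos": [0, 0, -0.004], "yaw": 0, "fingers": 0.6},
  {"delta_pos": [0, 0, -0.004], "yaw": 0, "fingers": 0.6},
  {"delta_pos": [0, 0, -0.06], "yaw": 0, "fingers": 0.6},
  {"delta_pos": [0, 0, -0.2], "yaw": 0, "fingers": 0.6},
  {"delta_pos": [0, 0, -0.36], "yaw": 0, "fingers": 0.6},
  {"delta_pos": [0, 0, -0.5], "yaw": 0, "fingers": 0.6},
  {"delta_pos": [0, 0, -0.5], "yaw": 0, "fingers": 0.6},
  {"delta_pos": [0, 0, -0.5], "yaw": 0, "fingers": 0.6},
])

```text
clock: 20.1
eef_pos: [0.4929, -0.3043, 0.2218]
tool_rot: [0.86, 0.511, 0.001, 0.001]
ft_force: [0.2, -0.1, 0.7]
grip_width: 0.0512
grasp_force: 0.0
```

Run:
```python
from h import *
rep(); c=cam('scene'); P=pts(c); hs=cv2.cvtColor(c['image'],cv2.COLOR_RGB2HSV); H,S=hs[...,0],hs[...,1]
X,Y,Z=[P[...,i] for i in range(3)]
b=(X>.43)&(X<.56)&(Y>-.37)&(Y<-.23)&(H<26)
for lo,hi in((.03,.042),(.06,.1),(.105,.125)):
    q=P[b&(Z>lo)&(Z<hi)]; print(len(q),cv2.minAreaRect((q[:,:2]*1000).astype(np.float32)),q[:,2].max())
J=(P[...,:2]-JC); J=np.stack([J@D,J@N,Z],-1)*1000
m=(H<16)&(S>150)&(abs(J[...,1])<60)&(J[...,0]<-20)&(J[...,0]>-118)&(Z>.02)&(Z<.065); print('lip',np.percentile(J[m],[2,98],axis=0)[:,0])
cv2.imwrite('pics/s4.png',c['image'][...,::-1])
```

```text
20.1 jig [-332.49  194.78] z 221.8 h -28.6 F along/lat/z [-0.14 -0.22  0.73] tau [-0.000e+00 -4.713e+01  2.702e+01  2.000e-02 -0.000e+00  0.000e+00]
431 ((492.8895568847656, -304.7037353515625), (57.02516555786133, 42.00355911254883), 59.2728271484375) 0.04199593767496034
344 ((499.425537109375, -302.92303466796875), (16.293731689453125, 29.31606674194336), 12.587560653686523) 0.09980083843718918
194 ((493.6949157714844, -304.5960388183594), (21.995058059692383, 23.779712677001953), 59.35188293457031) 0.11873704836054312
lip [-51.40396387 -39.8034465 ]
```

View pics/s4.png

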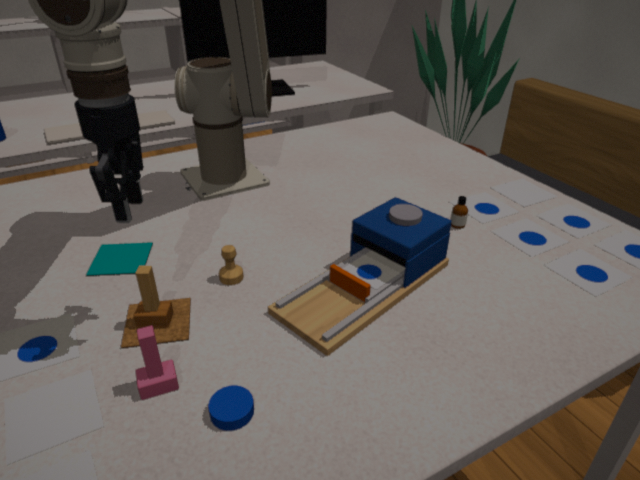

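The block stands upright on the cork pad at (152,310), released. The carriage is home, with its lip at (350,282), and the bystanders haven't moved.

```bash
python3 -c "
from h import *
print(bot.job_done())"
```

```text
the job is handed in; nothing more can be done
None
```

I tapped the carriage home against the hidden stop (about 6 N beyond drag), stood the block upright on the cork pad within 5 mm of its centre, let go, and handed the job in at about 20 s; no verdict was returned.

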